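# Mark the third gap of the tea stand and push the tin in

### The arm

A 7-joint arm with a two-finger parallel gripper is mounted at the origin on the work surface. World frame = base frame: x ahead of the robot, y to its left, z up, the work surface at z = 0. Lengths are in mm, angles in rad, forces in N, time in s.
With the tool pointing down it reaches from about 400 to 875 mm from the base axis. Payload 4.4 kg.
Tool frame: the origin (TCP) lies at the very end of the fingers, on their centre line; the grasp point (between the pads) lies 19 mm behind it; z points along the fingers, y is the line along which they close (so a half turn about z gives the same grasp; the last joint's range is limited). The gripper opens to 85 mm and grips with 20 to 120 N. Pads are 22 mm wide; open, the fingers measure 114 mm over their backs; the gripper's body (76 mm by 85 mm) begins 54 mm behind the grasp point. The pads swing forward as they close: fully open they stand 13 mm farther back than shut.
Start: joints at [1.194, 0.628, 0.038, 1.517, -0.027, 0.996, -0.02], TCP at [198.811, -618.863, 231.313] pointing down, gripper open.
Joint ranges: [-3.06, 3.06], [-0.37, 2.12], [-1.25, 1.32], [0.18, 2.47], [-1.1, 4.24], [0.23, 1.98], [-2.94, 2.94]. Speed limits (rad/s): [2.57, 2.57, 3.14, 3.14, 3.14, 3.14, 3.14].

### API

Orientations are given as [roll, pitch, yaw] about the fixed x, y, z axes, in that order (R = Rz(yaw) Ry(pitch) Rx(roll)).
In Python, from cell import ctrl gives the robot as it stands.
- The arm moves only by the tool jog_arm, never from a script. Its argument "plan" is a list of rows, each an object of numbers: "tx", "ty", "tz": the shift along the tool's x, y, z as a fraction of full scale; "wx", "wy", "wz": the turn, a rotation vector about the tool's x, y, z as a fraction of full scale; "claw": the closure, from 0 (fully open) to 1 (shut). In form: [{"tx": .., "ty": .., "tz": .., "wx": .., "wy": .., "wz": .., "claw": ..}, ...]. A call has 1 to 12 rows; each row is the pose to reach, as a shift and turn from the pose commanded when the call began, along the tool's axes at that moment; what a row does not reach only later rows make up. Full scale, the value 1, is 300 mm for a shift and 90 degrees for a turn. A row lasts 1/10 s, in which the tool goes at most 50 mm and 8.59 degrees, less where a joint would pass 70% of its speed; a pose out of reach is approached as far as the arm can. A call with a number of a shift or a turn outside -1 to 1 is refused whole. A call with a gripper value outside its range is refused whole. The fingers move at their own pace and stop on an object; the grip force is fixed at half the most. Time passes only in rows, so rows that repeat a pose let the fingers close. It gives the time, the measured TCP pose, the force, the opening and the grip force at its end, in the units of the state.
- ctrl.read_state(): the state, without advancing time (a new reading comes with each control period).
- ctrl.get_image(name): name is "scene" or "top"; returns a dict with "img" (400x640x3 uint8, red, green, blue), "depth" (400x640 float32, mm along the optical axis (not along the pixel's ray), 0 where there is no reading), "fx", "fy", "cx", "cy" (pixels), "distortion" ([k1, k2, p1, p2, k3] as OpenCV has them; the pictures are not rectified), "position" and "orientation" of the camera in the world. Camera axes: x right, y down, z forward; pixel columns grow to the right and rows downward; lengths in mm; the calibration is good to about 2 mm. A picture is of the moment at which its call begins.
- ctrl.finish_job(): hands the job in; it is judged then, once.
Trained networks look in a picture, given as the dict that the camera call returned (one of the last four; its "shot" number tells which), for a name from the list of things; names that differ only in an ending like _2 or _b are one class to them, and where a whole thing is asked for, a point or a joint stands for the part that bears it (a point fixed in the world has none). Each returns a list of dicts, best first, with "score" (0 to 1); they miss things now and then, are a little off and sometimes report something else, mostly with a low value. They report only what shows in the picture. A call takes as long as a camera call. They do not tell look-alikes from the thing itself.
- ctrl.trace(picture, thing): "pixels" (400x640 bool, what is visible of it) and "extent" ([centre column, centre row, width, height] in pixels, round what is visible of it).
The state is a dict: "clock": time; "qpos": joint angles; "qd": joint speeds; "tau": joint torques, N m; "eef_pos": TCP position; "tool_rot": TCP orientation; "force": force on the tool from outside, world axes, zero at the start; "torque": the same for the moment, N m; "width": finger opening in mm; "gripper_force": force on a finger pad.
Only numpy, scipy, OpenCV 4.12 (cv2) and the standard library are available. Lean on these libraries where they do the work, as an engineer would, in place of code of your own. Each camera call takes 0.05 s, during which the arm holds its last target. There are 200 camera calls.

### The job

Run a fingertip along the back rail of the wooden tea stand, pushing the brass marker ahead of it and counting the gaps from the end where the marker starts (the robot's left), and leave the marker standing wholly over the third gap. Then push the steel tea tin across the table, lengthwise into that third gap, until it is fully home against the rail. Push only: the tin must not be lifted or tipped, and the teacups, candy tray and vase stay where they are.

Things in the scene. Friction and masses are not known exactly. Their poses are not given: they have to be found in the camera images.
- rack: Fixed wooden tea stand like a low toast rack. Origin: on the table under the middle of its back rail; x from the gaps' open mouths to the rail (roughly away from the robot), y along the rail to the robot's left. Seven upright dividers 8 mm thick, 34 mm high, from the rail to x = -64 mm (rounded noses), at y = 156, 104, 52, 0, -52, -104, -156 mm, leave six gaps 44 mm wide, open in front and above.
- rail_top (a point): Middle of the top of the stand's back rail, which is 320 mm long (y), 12 mm thick (x), 40 mm high; axes as the stand's. Gap 1 is at its +y end, centred at y = 130 mm; each next gap is centred 52 mm further towards -y, so gap 3 is at y = 26 mm. The gaps' floor is the bare table.
- marker (a joint): Slide of the brass marker along the top of the back rail, in m. 0: marker centred over gap 1; grows towards -y of the stand; 0.052 over gap 2, 0.104 over gap 3. Runs from -0.022 to 0.278. It starts left of gap 2. It needs about 1.2 N to move, stays where it is left and cannot come off the rail.
- marker_top (a point): Middle of the top face of the brass marker, a block 20 mm in x, 18 mm in y and 24 mm high riding on the rail (its underside 40 mm, its top 64 mm above the table); axes as the stand's.
- tin: Loose closed steel tea tin, a block 64 mm long (its x), 34 mm wide (y), 28 mm high, 0.15 to 0.31 kg. Origin: centre of its underside. It lies on the table in front of the stand, roughly parallel to the stand's x, up to 90 mm to either side of gap 3's line. Home against the rail, its origin is at x = -38 mm in the stand's frame and its near end stands 6 mm out of the gap.
- cup_a: Porcelain teacup, 72 mm across, 55 mm high, bystander. Origin: centre of its underside.
- cup_b: Second, equal porcelain teacup, bystander. Origin: centre of its underside.
- candy: Round red acrylic candy tray with a button in its lid, 180 mm across, 59 mm high, bystander. Origin: centre of its underside.
- vase: Glass vase, 90 mm across, 170 mm high, bystander. Origin: centre of its underside.
Mind the look-alikes: they are no part of the job. What is shaped like the tin but pink or red is not meant.

How it is judged (in metres and radians):
On the way, in this order (a step that is already met when the one before it is completed fails the run):
1. a finger on the stand's rail pushes the marker past the second gap (value of joint marker between 0.04 and 0.085 m and contact force between the fingers and rack above 0.05 N).
2. the marker stands wholly over the third gap (value of joint marker between 0.091 and 0.117 m and velocity of joint marker between -0.005 and 0.005 m/s), for 0.3 s.
3. the tin is fully home in the third gap (x of tin in the frame of rack above -0.042 m and y of tin in the frame of rack between 0.019 and 0.033 m and angle between the x axis of tin and the x axis of rack, either way round below 0.2 rad and height (world z) of tin below 0.004 m and angle between tin's own z axis and vertical below 0.06 rad), for 0.2 s.
At the end, for the whole second after the job is handed in: The marker stands over the third gap (joint within 13 mm of 0.104), and the tin lies flat on the table lengthwise in the third gap, within 4 mm of the rail, at rest (all of step 3 and value of joint marker between 0.091 and 0.117 m and linear speed of tin below 0.01 m/s); the robot touches nothing.
It fails at once if the tin is lifted or tipped (height (world z) of tin above 0.01 m or angle between tin's own z axis and vertical above 0.3 rad).
It fails at once if a teacup is moved or knocked over (distance of cup_a from where it was at the start of the episode above 0.02 m or angle between cup_a's own z axis and vertical above 0.3 rad).
It fails at once if a teacup is moved or knocked over (distance of cup_b from where it was at the start of the episode above 0.02 m or angle between cup_b's own z axis and vertical above 0.3 rad).
It fails at once if the candy tray is moved or knocked over (distance of candy from where it was at the start of the episode above 0.02 m or angle between candy's own z axis and vertical above 0.3 rad).
It fails at once if the vase is moved or knocked over (distance of vase from where it was at the start of the episode above 0.02 m or angle between vase's own z axis and vertical above 0.3 rad).
It also fails if it takes over 64 s, if anything falls off the work surface, if the arm or the gripper's body presses on something with over 40 N, if the wrist force passes 120 N, or if a joint passes its speed limit or range.

## Working session

There is one attempt and no reset: what is moved stays moved. The work goes in short steps, Python scripts to look and compute and a tool call to move; the robot and the scene stay as the last step left them, time stands still between calls to the robot, and variables do not carry over. Pictures are saved under pics/ and viewed, at most 10 in all, crops included, and the job is handed in when it is done.

Besides the shell and the picture viewer there is one more tool, called as name(argument=value, ...) on one line, values as JSON. jog_arm: Moves the arm, as the interface text tells. Shift numbers are shares of 300 mm and turn numbers shares of 90 degrees, none past 1 either way. Its arguments: {"type":"object","properties":{"plan":{"type":"array"}},"required":["plan"]}

```bash
mkdir -p pics; cat > h.py <<'E'
import numpy as np, cv2
from cell import ctrl
from scipy.spatial.transform import Rotation as R
def rot(o):
    o=np.array(o,float)
    if o.shape==(3,3): return o
    return (R.from_euler('xyz',o) if o.size==3 else R.from_quat(o)).as_matrix()
def pts(p,mask=None):
    "world points of masked pixels having depth"
    d=p['depth']; m=(d>0) if mask is None else (mask&(d>0))
    v,u=np.nonzero(m); K=np.array([[p['fx'],0,p['cx']],[0,p['fy'],p['cy']],[0,0,1.]])
    n=cv2.undistortPoints(np.stack([u,v],1).astype(float)[:,None],K,np.array(p['distortion'],float))[:,0]
    z=d[v,u][:,None]
    return np.hstack([n*z,z])@rot(p['orientation']).T+np.array(p['position']),u,v
def save(p,name,box=None,k=1):
    im=p['img'][...,::-1]
    if box: im=im[box[1]:box[3],box[0]:box[2]]
    cv2.imwrite('pics/'+name,cv2.resize(im,None,fx=k,fy=k,interpolation=cv2.INTER_CUBIC))
E
python3 - <<'E'
from h import *
for n in('top','scene'):
    p=ctrl.get_image(n); save(p,n+'0.png'); print(n,p['position'],p['orientation'],p['fx'])
    for t in('rack','marker','tin','cup_a','candy','vase'):
        for r in ctrl.trace(p,t):
            q,u,v=pts(p,r['pixels']); 
            if len(q): print(t,round(r['score'],2),np.round(r['extent']),np.round(np.median(q,0)),np.round(np.percentile(q,[2,98],0)).tolist())
print(ctrl.read_state())
E
```

```text
top [ 475.38132292   -2.872137   1097.80480085] [-3.08913172 -0.01379457 -1.58504825] 381.84363706214214
rack 0.72 [309. 167. 117.  32.] [638.   6.  35.] [[584.0, -151.0, 1.0], [655.0, 159.0, 63.0]]
tin 0.83 [229. 182.  28.  15.] [583. 230.  27.] [[566.0, 202.0, 1.0], [600.0, 261.0, 31.0]]
tin 0.73 [279. 205.  10.  20.] [517.  94.  27.] [[487.0, 77.0, 15.0], [547.0, 111.0, 32.0]]
tin 0.55 [263. 253.  22.  24.] [391. 139.  27.] [[364.0, 112.0, 8.0], [417.0, 167.0, 32.0]]
cup_a 0.84 [209. 228.  28.  27.] [457. 290.  16.] [[426.0, 249.0, 1.0], [491.0, 314.0, 57.0]]
cup_a 0.58 [177. 184.  27.  23.] [576. 373.  23.] [[544.0, 330.0, 1.0], [606.0, 396.0, 56.0]]
candy 0.9 [445. 224.  61.  60.] [ 461. -367.   48.] [[383.0, -450.0, 36.0], [541.0, -289.0, 56.0]]
candy 0.35 [265. 157.  10.   7.] [649. 130.  62.] [[641.0, 122.0, 1.0], [661.0, 142.0, 67.0]]
vase 0.7 [309. 170. 115.  33.] [639.   3.  36.] [[584.0, -151.0, 4.0], [653.0, 156.0, 63.0]]
scene [1176.63899059 -130.26803113  928.85896048] [-2.50388602  0.00940725  1.33122083] 425.0131921698588
rack 0.62 [326. 235. 126.  50.] [650.   8.  3
[... 1108 characters left out ...]
.7, 'qpos': array([ 1.19421615,  0.62836181,  0.03850759,  1.51741771, -0.02698748,
        0.99629697, -0.02000802]), 'qd': array([-6.45194974e-04,  9.04763556e-05,  3.69042779e-05,  6.19272336e-04,
       -1.99903626e-04, -1.93805733e-03,  8.56729315e-05]), 'tau': array([-2.89659747e-04, -5.63124812e+01,  1.22538362e+00, -1.93755555e+01,
        1.10013667e-02,  1.64014342e-03, -1.02686201e-05]), 'eef_pos': array([ 198.79168708, -618.86479427,  231.33265778]), 'tool_rot': array([ 3.14155851e+00, -2.35406367e-05,  3.10747416e-01]), 'force': array([0.15450932, 0.05374243, 0.69078498]), 'torque': array([ 0.019476  ,  0.02012589, -0.01606956]), 'gripper_force': 0.0, 'width': 85.58927984913946}
```

```bash
python3 - <<'E'
from h import *
p=ctrl.get_image('top'); save(p,'c1.png',(170,120,410,290),3.3)
q,u,v=pts(p)
import collections
# marker top: z 56-72 near rail
m=(q[:,2]>54)&(q[:,2]<72)&(abs(q[:,0]-645)<40)&(abs(q[:,1])<200)
print('marker',np.round(np.median(q[m],0)),np.round(np.percentile(q[m],[3,97],0)))
# rail: z 33-50
m=(q[:,2]>37)&(q[:,2]<46)&(q[:,0]>625)&(q[:,0]<680)&(abs(q[:,1])<190)
r=q[m];print('rail',len(r),np.polyfit(r[:,1],r[:,0],1),r[:,1].min(),r[:,1].max(),np.median(r[:,2]))
for t,g in(('rack',p),):
  pass
for r in ctrl.trace(p,'tin'):
    mk=r['pixels']; q,u,v=pts(p,mk); k=(q[:,2]>20)
    print(cv2.minAreaRect(q[k,:2].astype(np.float32)),np.median(p['img'][mk],0), r['extent'])
E
```

```text
marker [650. 130.  63.] [[641. 122.  57.]
 [660. 136.  67.]]
rail 449 [4.36138683e-02 6.44992456e+02] -154.22006796266115 158.6370935679638 39.80243392331727
((388.97259521484375, 139.89236450195312), (63.06999206542969, 33.141944885253906), 52.177791595458984) [217. 127. 145.] [261.5, 251.9, 22.4, 21.2]
((584.3600463867188, 233.4576416015625), (34.19783020019531, 63.74842834472656), 3.812169075012207) [243.  61.  55.] [228.3, 183.4, 27.6, 16.2]
((516.7654418945312, 95.86323547363281), (33.78154373168945, 63.14685821533203), 79.83890533447266) [165. 165. 162.] [278.0, 205.2, 11.8, 20.1]
```

View pics/c1.png

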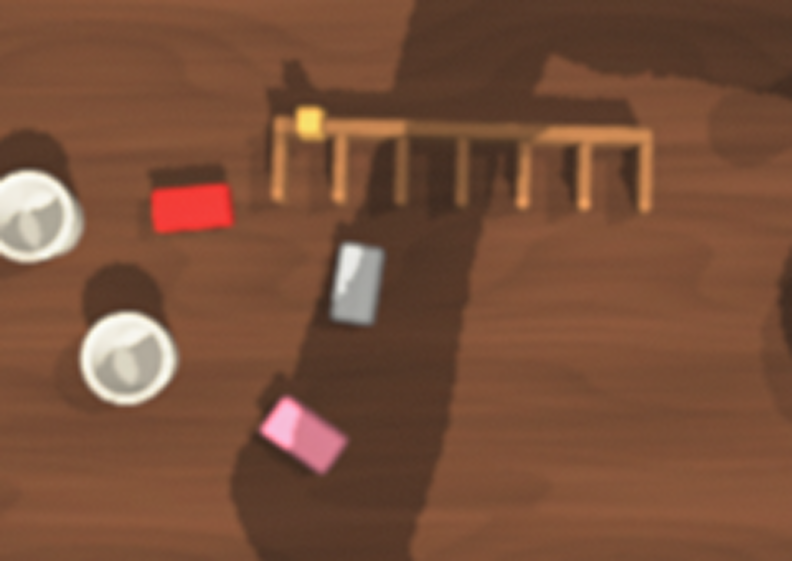

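View pics/scene0.png

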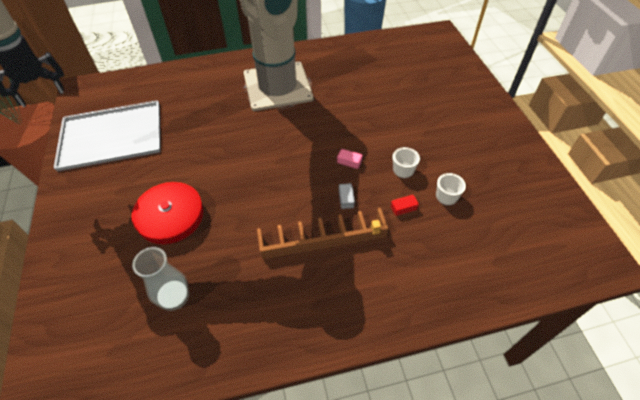

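Look-alikes for the tin in the top view: grey (278,205), red (228,183) and pink (262,252). The grey steel one is the tin. The brass marker is at (265,157), over gap 1, and the close crop shows both clearly. Next I cross-check the geometry with the second camera.

```bash
cat >> h.py <<'E'
def geo(n):
    p=ctrl.get_image(n); q,u,v=pts(p)
    b=(abs(q[:,1])<200)&(q[:,0]>560)&(q[:,0]<700)
    r=q[b&(q[:,2]>36)&(q[:,2]<46)&(q[:,0]>630)]
    f=np.polyfit(r[:,1],r[:,0],1); yc=(np.percentile(r[:,1],.5)+np.percentile(r[:,1],99.5))/2
    o=np.array([np.polyval(f,yc),yc]); a=-np.arctan(f[0])
    A=np.array([[np.cos(a),np.sin(a)],[-np.sin(a),np.cos(a)]])
    print(n,'rack',o.round(1),'yaw',round(a,4),'len',np.ptp(r[:,1]).round())
    m=q[b&(q[:,2]>58)&(q[:,2]<70)][:,:2]
    print(' marker',m.mean(0).round(1),'joint',(130-((m-o)@A.T)[:,1].mean()).round(1),np.ptp((m-o)@A.T,0).round())
    for t in ctrl.trace(p,'tin'):
        q,u,v=pts(p,t['pixels']); c=p['img'][t['pixels']]
        if len(q)<20 or np.ptp(np.median(c,0))>35: continue
        q=q[q[:,2]>23]; x=q[:,:2]-q[:,:2].mean(0); d=np.linalg.svd(x,full_matrices=False)[2][0]; d*=np.sign(d[0])
        c=np.array(cv2.minAreaRect(q[:,:2].astype(np.float32))[0])
        print(' tin',c.round(1),'yaw',np.arctan2(d[1],d[0]).round(3),'in rack',(A@(c-o)).round(1),t['score'])
    return p
E
python3 - <<'E'
from h import *
geo('top');geo('scene')
E
```

```text
top rack [645.    2.1] yaw -0.0389 len 314.0
 marker [651.  129.5] joint 2.4 [20. 14.]
 tin [575.2 363.2] yaw 1.286 in rack [-83.8 358.1] 0.74
 tin [517.   95.9] yaw -0.193 in rack [-131.6   88.8] 0.56
scene rack [650.5   3.9] yaw -0.0469 len 319.0
 marker [656.2 131.5] joint 2.3 [21. 18.]
 tin [522.5  95. ] yaw -0.117 in rack [-132.2   84.9] 0.64
 tin [460.2 282.3] yaw -0.518 in rack [-203.2  269.1] 0.47
```

jog_arm(plan=[{"tx": 0, "ty": -0.6, "wz": 0.22, "claw": 1}, {"tx": 0.5, "ty": -0.8, "wz": 0.22, "claw": 1}, {"tx": 0.5, "ty": -1, "wz": 0.22, "claw": 1}, {"tx": 0.5, "ty": -1, "wz": 0.22, "claw": 1}, {"tx": 0.5, "ty": -1, "wz": 0.22, "claw": 1}, {"tx": 0.5, "ty": -1, "wz": 0.22, "claw": 1}, {"tx": 0.5, "ty": -1, "wz": 0.22, "claw": 1}])

```text
invalid input at $.plan[0]: expected keys tx, ty, tz, wx, wy, wz, claw
```

jog_arm(plan=[{"tx": 0.8, "ty": -0.8, "tz": 0, "wx": 0, "wy": 0, "wz": 0.225, "claw": 1}, {"tx": 0.8, "ty": -0.8, "tz": 0, "wx": 0, "wy": 0, "wz": 0.225, "claw": 1}, {"tx": 0.8, "ty": -0.8, "tz": 0, "wx": 0, "wy": 0, "wz": 0.225, "claw": 1}, {"tx": 0.8, "ty": -0.8, "tz": 0, "wx": 0, "wy": 0, "wz": 0.225, "claw": 1}, {"tx": 0.8, "ty": -0.8, "tz": 0, "wx": 0, "wy": 0, "wz": 0.225, "claw": 1}, {"tx": 0.8, "ty": -0.8, "tz": 0, "wx": 0, "wy": 0, "wz": 0.225, "claw": 1}, {"tx": 0.8, "ty": -0.8, "tz": 0, "wx": 0, "wy": 0, "wz": 0.225, "claw": 1}, {"tx": 0.8, "ty": -0.8, "tz": 0, "wx": 0, "wy": 0, "wz": 0.225, "claw": 1}])

```text
clock: 1.8
eef_pos: [357.1, -311.2, 231.5]
tool_rot: [-3.138, -0.001, -0.033]
force: [-0.1, 1.2, 0.0]
width: -0.0
gripper_force: 0.0
```

jog_arm(plan=[{"tx": 0.5, "ty": -0.9, "tz": 0, "wx": 0, "wy": 0, "wz": 0, "claw": 1}, {"tx": 0.5, "ty": -0.9, "tz": 0, "wx": 0, "wy": 0, "wz": 0, "claw": 1}, {"tx": 0.5, "ty": -0.9, "tz": 0, "wx": 0, "wy": 0, "wz": 0, "claw": 1}, {"tx": 0.5, "ty": -0.9, "tz": 0, "wx": 0, "wy": 0, "wz": 0, "claw": 1}, {"tx": 0.5, "ty": -0.9, "tz": 0, "wx": 0, "wy": 0, "wz": 0, "claw": 1}, {"tx": 0.5, "ty": -0.9, "tz": 0, "wx": 0, "wy": 0, "wz": 0, "claw": 1}, {"tx": 0.5, "ty": -0.9, "tz": 0, "wx": 0, "wy": 0, "wz": 0, "claw": 1}, {"tx": 0.5, "ty": -0.9, "tz": 0, "wx": 0, "wy": 0, "wz": 0, "claw": 1}])

```text
clock: 2.6
eef_pos: [516.2, -52.2, 231.2]
tool_rot: [-3.141, -0.0, -0.039]
force: [-0.2, -1.0, 0.1]
width: 0.4
gripper_force: 0.0
```

jog_arm(plan=[{"tx": 0.43, "ty": -0.74, "tz": 0, "wx": 0, "wy": 0, "wz": 0, "claw": 1}, {"tx": 0.43, "ty": -0.74, "tz": 0, "wx": 0, "wy": 0, "wz": 0, "claw": 1}, {"tx": 0.43, "ty": -0.74, "tz": 0, "wx": 0, "wy": 0, "wz": 0, "claw": 1}, {"tx": 0.43, "ty": -0.74, "tz": 0, "wx": 0, "wy": 0, "wz": 0, "claw": 1}, {"tx": 0.43, "ty": -0.74, "tz": 0, "wx": 0, "wy": 0, "wz": 0, "claw": 1}, {"tx": 0.43, "ty": -0.74, "tz": 0.4, "wx": 0, "wy": 0, "wz": 0, "claw": 1}, {"tx": 0.43, "ty": -0.74, "tz": 0.48, "wx": 0, "wy": 0, "wz": 0, "claw": 1}, {"tx": 0.43, "ty": -0.74, "tz": 0.48, "wx": 0, "wy": 0, "wz": 0, "claw": 1}, {"tx": 0.43, "ty": -0.74, "tz": 0.48, "wx": 0, "wy": 0, "wz": 0, "claw": 1}, {"tx": 0.43, "ty": -0.74, "tz": 0.48, "wx": 0, "wy": 0, "wz": 0, "claw": 1}])

```text
clock: 3.6
eef_pos: [654.0, 159.9, 87.7]
tool_rot: [3.14, 0.001, -0.045]
force: [0.5, -0.4, 0.7]
width: -0.5
gripper_force: 0.0
```

```bash
python3 - <<'E'
from h import *
p=ctrl.get_image('scene'); save(p,'s2.png',(320,180,440,260),6)
s=ctrl.read_state();print(s['eef_pos'],s['tool_rot'],s['force'],s['clock'])
q,u,v=pts(p)
m=(q[:,2]>78)&(q[:,2]<125)&(abs(q[:,0]-650)<50)&(abs(q[:,1]-160)<60)
for z in(85,95,105,115):
    k=m&(abs(q[:,2]-z)<5)
    if k.any(): print(z,q[k].min(0).round(),q[k].max(0).round())
E
```

```text
[655.45297223 160.79092507  89.56922809] [ 3.14140615 -0.00319967 -0.04492275] [1.30316005 0.14381662 0.25003457] 3.65
95 [661. 150.  91.] [668. 173. 100.]
105 [650. 147. 100.] [668. 172. 110.]
115 [655. 148. 110.] [667. 173. 120.]
```

View pics/s2.png

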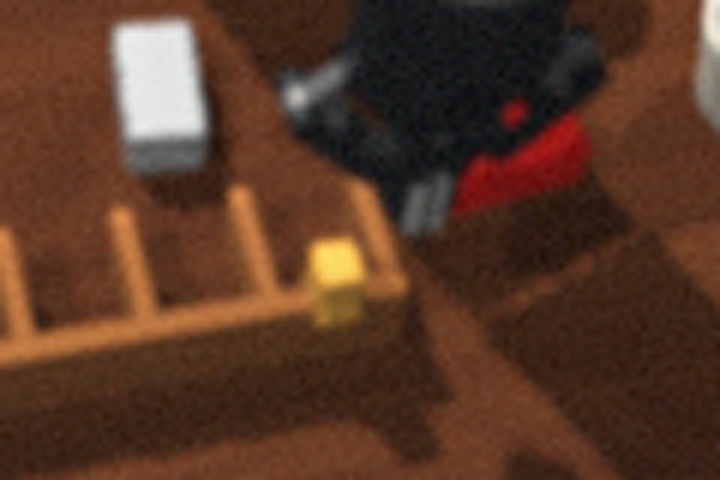

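jog_arm(plan=[{"tx": 0, "ty": 0, "tz": 0.1, "wx": 0, "wy": 0, "wz": 0, "claw": 1}, {"tx": 0, "ty": 0, "tz": 0.14, "wx": 0, "wy": 0, "wz": 0, "claw": 1}, {"tx": 0, "ty": 0, "tz": 0.15, "wx": 0, "wy": 0, "wz": 0, "claw": 1}, {"tx": 0, "ty": 0, "tz": 0.15, "wx": 0, "wy": 0, "wz": 0, "claw": 1}, {"tx": 0, "ty": 0, "tz": 0.16, "wx": 0, "wy": 0, "wz": 0, "claw": 1}, {"tx": 0, "ty": 0, "tz": 0.16, "wx": 0, "wy": 0, "wz": 0, "claw": 1}, {"tx": 0, "ty": 0, "tz": 0.16, "wx": 0, "wy": 0, "wz": 0, "claw": 1}])

```text
clock: 4.35
eef_pos: [654.3, 162.8, 40.2]
tool_rot: [-3.141, -0.001, -0.043]
force: [0.6, 0.6, 2.1]
width: -0.2
gripper_force: 1.1
```

jog_arm(plan=[{"tx": 0, "ty": 0, "tz": 0.006, "wx": 0, "wy": 0, "wz": 0, "claw": 1}, {"tx": 0, "ty": 0, "tz": 0.006, "wx": 0, "wy": 0, "wz": 0, "claw": 1}, {"tx": 0, "ty": 0, "tz": 0.006, "wx": 0, "wy": 0, "wz": 0, "claw": 1}])

```text
clock: 4.65
eef_pos: [654.3, 162.8, 40.0]
tool_rot: [-3.141, -0.002, -0.043]
force: [-3.5, -1.9, 12.4]
width: 0.2
gripper_force: 6.6
```

jog_arm(plan=[{"tx": 0, "ty": 0.03, "tz": 0, "wx": 0, "wy": 0, "wz": 0, "claw": 1}, {"tx": 0, "ty": 0.06, "tz": 0, "wx": 0, "wy": 0, "wz": 0, "claw": 1}, {"tx": 0, "ty": 0.09, "tz": 0, "wx": 0, "wy": 0, "wz": 0, "claw": 1}, {"tx": 0, "ty": 0.12, "tz": 0, "wx": 0, "wy": 0, "wz": 0, "claw": 1}, {"tx": 0, "ty": 0.15, "tz": 0, "wx": 0, "wy": 0, "wz": 0, "claw": 1}, {"tx": 0, "ty": 0.18, "tz": 0, "wx": 0, "wy": 0, "wz": 0, "claw": 1}, {"tx": 0, "ty": 0.21, "tz": 0, "wx": 0, "wy": 0, "wz": 0, "claw": 1}, {"tx": 0, "ty": 0.22, "tz": 0, "wx": 0, "wy": 0, "wz": 0, "claw": 1}, {"tx": 0, "ty": 0.22, "tz": 0, "wx": 0, "wy": 0, "wz": 0, "claw": 1}])

```text
clock: 5.55
eef_pos: [652.8, 101.1, 40.1]
tool_rot: [-3.136, -0.005, -0.041]
force: [0.1, 5.7, 10.5]
width: 0.2
gripper_force: 5.5
```

```bash
python3 - <<'E'
from h import *
p=geo('scene'); save(p,'s3.png',(300,170,420,260),6); print(ctrl.read_state()['force'])
E
```

```text
scene rack [650.6   3.2] yaw -0.0464 len 319.0
 marker [658.7  87.4] joint 45.6 [21. 44.]
 tin [563.7  79.9] yaw -0.248 in rack [-90.3  72.6] 0.85
[-0.73081695  5.48109259  9.80776624]
```

View pics/s3.png

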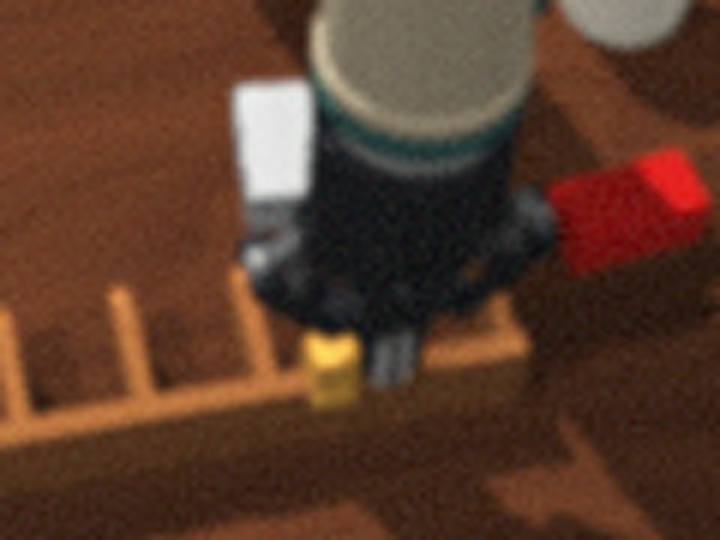

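jog_arm(plan=[{"tx": 0, "ty": 0.02, "tz": 0, "wx": 0, "wy": 0, "wz": 0, "claw": 1}, {"tx": 0, "ty": 0.04, "tz": 0, "wx": 0, "wy": 0, "wz": 0, "claw": 1}, {"tx": 0, "ty": 0.06, "tz": 0, "wx": 0, "wy": 0, "wz": 0, "claw": 1}, {"tx": 0, "ty": 0.08, "tz": 0, "wx": 0, "wy": 0, "wz": 0, "claw": 1}, {"tx": 0, "ty": 0.1, "tz": 0, "wx": 0, "wy": 0, "wz": 0, "claw": 1}, {"tx": 0, "ty": 0.11, "tz": 0, "wx": 0, "wy": 0, "wz": 0, "claw": 1}, {"tx": 0, "ty": 0.12, "tz": 0, "wx": 0, "wy": 0, "wz": 0, "claw": 1}, {"tx": 0, "ty": 0.13, "tz": 0, "wx": 0, "wy": 0, "wz": 0, "claw": 1}, {"tx": 0, "ty": 0.14, "tz": 0, "wx": 0, "wy": 0, "wz": 0, "claw": 1}, {"tx": 0, "ty": 0.15, "tz": 0, "wx": 0, "wy": 0, "wz": 0, "claw": 1}, {"tx": 0, "ty": 0.15, "tz": 0, "wx": 0, "wy": 0, "wz": 0, "claw": 1}])

```text
clock: 6.75
eef_pos: [651.1, 57.2, 40.1]
tool_rot: [-3.135, -0.005, -0.04]
force: [0.0, 7.6, 10.4]
width: 0.4
gripper_force: 5.9
```

```bash
python3 - <<'E'
from h import *
p=geo('scene')
hsv=cv2.cvtColor(p['img'],cv2.COLOR_RGB2HSV); m=(hsv[...,0]>21)&(hsv[...,0]<34)&(hsv[...,1]>120)&(hsv[...,2]>90)
m[:200]=0; m[260:]=0; m[:,:290]=0; m[:,400:]=0
q,u,v=pts(p,m); k=(q[:,2]>45)&(q[:,0]>630); print(u[k].min(),u[k].max(),q[k].min(0),q[k].max(0),np.median(q[k],0))
print(ctrl.read_state()['eef_pos'])
E
```

```text
scene rack [650.4   4. ] yaw -0.0439 len 319.0
 marker [657.6  45.3] joint 88.4 [16. 45.]
335 338 [650.97525516  28.20793127  63.0845342 ] [654.33885223  35.96344467  64.93499558] [653.14449464  31.61470556  63.40421494]
[651.13210922  57.20520746  40.09205936]
```

jog_arm(plan=[{"tx": 0, "ty": -0.02, "tz": 0, "wx": 0, "wy": 0, "wz": 0, "claw": 1}, {"tx": 0, "ty": -0.04, "tz": -0.02, "wx": 0, "wy": 0, "wz": 0, "claw": 1}, {"tx": 0, "ty": -0.1, "tz": -0.1, "wx": 0, "wy": 0, "wz": 0, "claw": 1}, {"tx": 0, "ty": -0.3, "tz": -0.3, "wx": 0, "wy": 0, "wz": 0, "claw": 0.4}, {"tx": 0, "ty": -0.5, "tz": -0.4, "wx": 0, "wy": 0, "wz": 0, "claw": 0.4}, {"tx": 0, "ty": -0.5, "tz": -0.4, "wx": 0, "wy": 0, "wz": 0, "claw": 0.4}, {"tx": 0, "ty": -0.5, "tz": -0.4, "wx": 0, "wy": 0, "wz": 0, "claw": 0.4}])

```text
clock: 7.55
eef_pos: [656.4, 213.4, 162.1]
tool_rot: [-3.131, -0.007, -0.032]
force: [-0.3, 1.4, 0.2]
width: 51.1
gripper_force: 0.0
```

```bash
python3 - <<'E'
from h import *
p=geo('scene');geo('top');save(p,'s4.png',(290,160,440,270),5)
s=ctrl.read_state();print(s['eef_pos'],s['tool_rot'],s['width'],s['force'])
E
```

```text
scene rack [650.2   4.5] yaw -0.0407 len 320.0
 marker [652.1  35.5] joint 98.9 [21. 17.]
 tin [521.8  96.6] yaw -0.154 in rack [-132.1   86.8] 0.53
top rack [645.    1.9] yaw -0.0427 len 313.0
 marker [646.7  35.2] joint 96.7 [20. 17.]
 tin [516.9  96. ] yaw -0.168 in rack [-132.    88.5] 0.59
[654.7584719  200.12493422 156.81956738] [ 3.13979985e+00  1.34026795e-03 -4.36784544e-02] 51.29081952685631 [-0.00481674 -0.16334113 -0.2162318 ]
```

View pics/s4.png

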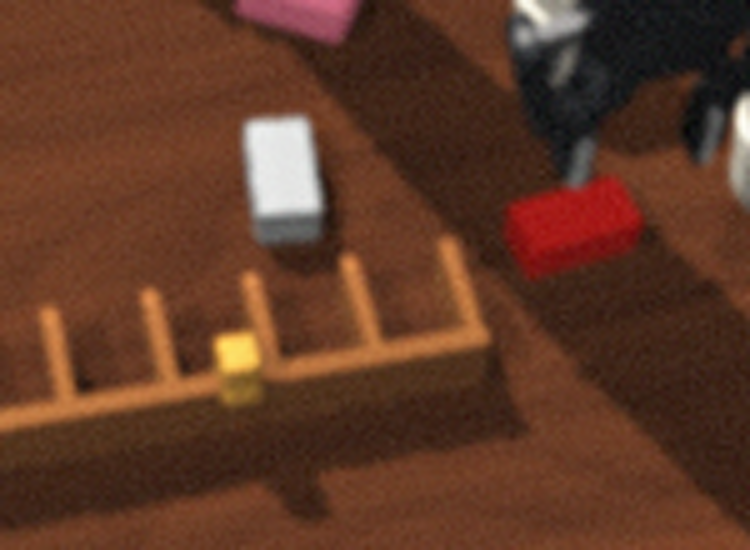

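jog_arm(plan=[{"tx": -0.425, "ty": 0.365, "tz": 0, "wx": 0, "wy": 0, "wz": 0, "claw": 0.35}, {"tx": -0.425, "ty": 0.365, "tz": 0, "wx": 0, "wy": 0, "wz": 0, "claw": 0.35}, {"tx": -0.425, "ty": 0.365, "tz": 0, "wx": 0, "wy": 0, "wz": 0, "claw": 0.35}, {"tx": -0.425, "ty": 0.365, "tz": 0, "wx": 0, "wy": 0, "wz": 0, "claw": 0.35}, {"tx": -0.425, "ty": 0.365, "tz": 0.1, "wx": 0, "wy": 0, "wz": 0, "claw": 0.35}, {"tx": -0.425, "ty": 0.365, "tz": 0.2, "wx": 0, "wy": 0, "wz": 0, "claw": 0.35}, {"tx": -0.425, "ty": 0.365, "tz": 0.35, "wx": 0, "wy": 0, "wz": 0, "claw": 0.35}, {"tx": -0.425, "ty": 0.365, "tz": 0.35, "wx": 0, "wy": 0, "wz": 0, "claw": 0.35}, {"tx": -0.425, "ty": 0.365, "tz": 0.35, "wx": 0, "wy": 0, "wz": 0, "claw": 0.35}])

```text
clock: 8.65
eef_pos: [522.3, 96.1, 52.0]
tool_rot: [3.14, 0.003, -0.045]
force: [-0.1, -0.9, -0.3]
width: 55.6
gripper_force: 0.0
```

```bash
python3 - <<'E'
from h import *
p=ctrl.get_image('scene');save(p,'s5.png',(290,130,440,240),5)
s=ctrl.read_state();print(s['eef_pos'],s['tool_rot'],s['width'],s['force'])
q,u,v=pts(p)
m=(q[:,2]>45)&(q[:,2]<75)&(abs(q[:,0]-522)<35)&(abs(q[:,1]-96)<60)
print(q[m].min(0),q[m].max(0))
E
```

```text
[523.73639042  96.72049271  53.45458799] [ 3.14122335e+00 -5.75139232e-04 -4.42249202e-02] 55.75347959579031 [0.50602658 0.54892263 0.23486491]
[516.24739722  56.03335413  58.98329576] [538.39520855 139.03081997  74.93432326]
```

View pics/s5.png

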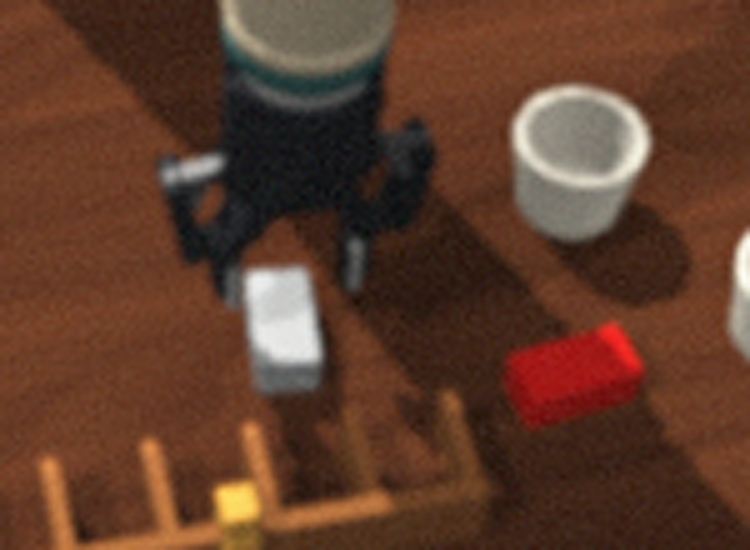

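jog_arm(plan=[{"tx": 0, "ty": 0, "tz": 0.1, "wx": 0, "wy": 0, "wz": 0, "claw": 0.35}, {"tx": 0, "ty": 0, "tz": 0.155, "wx": 0, "wy": 0, "wz": 0, "claw": 0.35}, {"tx": 0, "ty": 0, "tz": 0.155, "wx": 0, "wy": 0, "wz": 0, "claw": 0.45}, {"tx": 0, "ty": 0, "tz": 0.155, "wx": 0, "wy": 0, "wz": 0, "claw": 0.52}, {"tx": 0, "ty": 0, "tz": 0.155, "wx": 0, "wy": 0, "wz": 0, "claw": 0.535}, {"tx": 0, "ty": 0, "tz": 0.155, "wx": 0, "wy": 0, "wz": 0, "claw": 0.535}])

```text
clock: 9.3
eef_pos: [524.5, 97.5, 7.6]
tool_rot: [-3.141, -0.003, -0.043]
force: [0.8, -0.7, 1.2]
width: 39.5
gripper_force: 0.6
```

jog_arm(plan=[{"tx": 0, "ty": 0.03, "tz": 0, "wx": 0, "wy": 0, "wz": 0, "claw": 0.535}, {"tx": 0, "ty": 0.06, "tz": 0, "wx": 0, "wy": 0, "wz": 0, "claw": 0.535}, {"tx": 0, "ty": 0.09, "tz": 0, "wx": 0, "wy": 0, "wz": 0, "claw": 0.535}, {"tx": 0, "ty": 0.12, "tz": 0, "wx": 0, "wy": 0, "wz": 0, "claw": 0.535}, {"tx": 0, "ty": 0.15, "tz": 0, "wx": 0, "wy": 0, "wz": 0, "claw": 0.535}, {"tx": 0, "ty": 0.18, "tz": 0, "wx": 0, "wy": 0, "wz": 0, "claw": 0.535}, {"tx": 0, "ty": 0.2, "tz": 0, "wx": 0, "wy": 0, "wz": 0, "claw": 0.535}, {"tx": 0, "ty": 0.21, "tz": 0, "wx": 0, "wy": 0, "wz": 0, "claw": 0.535}, {"tx": 0, "ty": 0.21, "tz": 0, "wx": 0, "wy": 0, "wz": 0, "claw": 0.535}])

```text
clock: 10.2
eef_pos: [520.3, 33.6, 5.9]
tool_rot: [3.141, 0.001, -0.044]
force: [0.2, -0.1, 1.1]
width: 39.9
gripper_force: 0.0
```

```bash
python3 - <<'E'
from h import *
p=geo('scene');geo('top');save(p,'s6.png',(260,130,410,240),5)
s=ctrl.read_state();print(s['eef_pos'],s['tool_rot'],s['width'],s['force'])
E
```

```text
scene rack [650.3   4.7] yaw -0.0431 len 319.0
 marker [652.   35.6] joint 99.1 [21. 18.]
 tin [522.3  36.4] yaw -0.113 in rack [-129.3   26.1] 0.57
top rack [644.9   2.1] yaw -0.0411 len 313.0
 marker [646.8  35.2] joint 96.9 [20. 17.]
[520.37887241  34.61952221   5.87868794] [ 3.14121569e+00  4.07439866e-04 -4.25195851e-02] 39.947853914350624 [-0.1938833   0.14602822 -0.4205211 ]
```

View pics/s6.png

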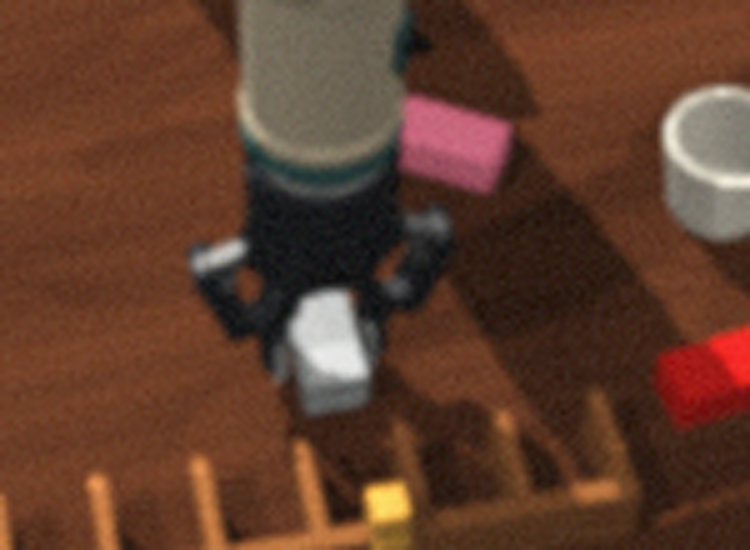

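jog_arm(plan=[{"tx": 0, "ty": 0, "tz": 0, "wx": 0, "wy": 0, "wz": 0, "claw": 0.4}, {"tx": 0, "ty": 0, "tz": 0, "wx": 0, "wy": 0, "wz": 0, "claw": 0.4}, {"tx": 0, "ty": 0, "tz": -0.15, "wx": 0, "wy": 0, "wz": 0, "claw": 0.4}, {"tx": 0, "ty": 0, "tz": -0.2, "wx": 0, "wy": 0, "wz": 0, "claw": 0.4}, {"tx": -0.1, "ty": -0.005, "tz": -0.2, "wx": 0, "wy": 0, "wz": 0, "claw": 1}, {"tx": -0.19, "ty": -0.005, "tz": -0.2, "wx": 0, "wy": 0, "wz": 0, "claw": 1}, {"tx": -0.19, "ty": -0.005, "tz": -0.2, "wx": 0, "wy": 0, "wz": 0, "claw": 1}, {"tx": -0.19, "ty": -0.005, "tz": -0.2, "wx": 0, "wy": 0, "wz": 0, "claw": 1}, {"tx": -0.19, "ty": -0.005, "tz": -0.1, "wx": 0, "wy": 0, "wz": 0, "claw": 1}, {"tx": -0.19, "ty": -0.005, "tz": 0.005, "wx": 0, "wy": 0, "wz": 0, "claw": 1}, {"tx": -0.19, "ty": -0.005, "tz": 0.005, "wx": 0, "wy": 0, "wz": 0, "claw": 1}])

```text
clock: 11.5
eef_pos: [461.1, 35.2, 13.6]
tool_rot: [3.13, 0.011, -0.042]
force: [0.3, -1.0, -0.9]
width: -0.3
gripper_force: 0.0
```

```bash
python3 - <<'E'
from h import *
p=geo('scene');geo('top');save(p,'s7.png',(260,130,410,240),5)
s=ctrl.read_state();print(s['eef_pos'],s['tool_rot'],s['width'],s['force'])
E
```

```text
scene rack [650.2   3.7] yaw -0.0418 len 319.0
 marker [652.3  35.5] joint 98.1 [19. 18.]
 tin [519.7  36.8] yaw -0.045 in rack [-131.8   27.6] 0.52
top rack [645.    2.2] yaw -0.0419 len 313.0
 marker [646.7  35.2] joint 97.0 [20. 17.]
 tin [539.6  37.2] yaw 1.249 in rack [-106.7   30.6] 0.62
[460.73583905  34.9984358   14.45832025] [ 3.1311954   0.0110146  -0.04262399] -0.19477333123132676 [ 0.53464641  0.03843349 -1.2319135 ]
```

View pics/s7.png

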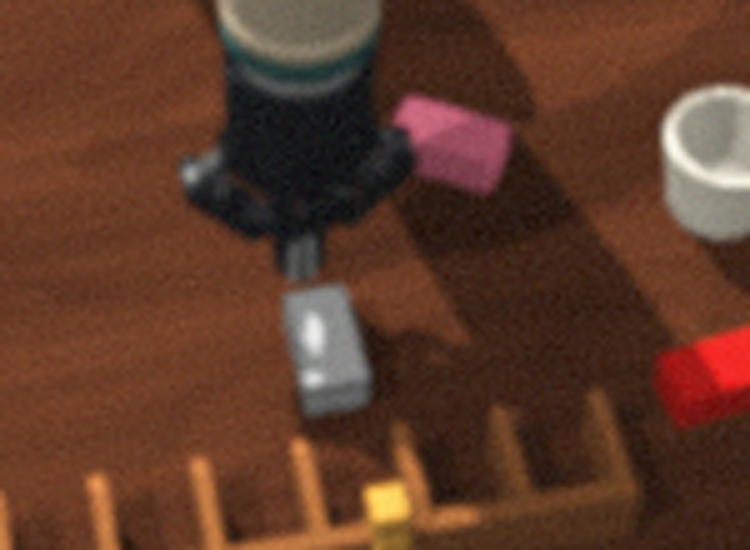

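jog_arm(plan=[{"tx": 0.02, "ty": -0.01, "tz": 0, "wx": 0, "wy": 0, "wz": 0, "claw": 1}, {"tx": 0.04, "ty": -0.01, "tz": 0, "wx": 0, "wy": 0, "wz": 0, "claw": 1}, {"tx": 0.06, "ty": -0.01, "tz": 0, "wx": 0, "wy": 0, "wz": 0, "claw": 1}, {"tx": 0.08, "ty": -0.01, "tz": 0, "wx": 0, "wy": 0, "wz": 0, "claw": 1}, {"tx": 0.1, "ty": -0.01, "tz": 0, "wx": 0, "wy": 0, "wz": 0, "claw": 1}, {"tx": 0.12, "ty": -0.01, "tz": 0, "wx": 0, "wy": 0, "wz": 0, "claw": 1}, {"tx": 0.14, "ty": -0.01, "tz": 0, "wx": 0, "wy": 0, "wz": 0, "claw": 1}, {"tx": 0.16, "ty": -0.01, "tz": 0, "wx": 0, "wy": 0, "wz": 0, "claw": 1}, {"tx": 0.16, "ty": -0.01, "tz": 0, "wx": 0, "wy": 0, "wz": 0, "claw": 1}])

```text
clock: 12.6
eef_pos: [510.0, 36.1, 14.0]
tool_rot: [3.131, 0.009, -0.042]
force: [-0.1, 0.5, 0.1]
width: -0.1
gripper_force: 0.0
```

```bash
python3 - <<'E'
from h import *
p=geo('scene');geo('scene');save(p,'s8.png',(260,150,410,260),5)
s=ctrl.read_state();print(s['eef_pos'],s['tool_rot'],s['width'],s['force'])
E
```

```text
scene rack [650.3   4.1] yaw -0.0428 len 320.0
 marker [652.1  35.6] joint 98.5 [20. 17.]
 tin [555.8  35.2] yaw -0.065 in rack [-95.7  27. ] 0.57
scene rack [650.4   3.6] yaw -0.0413 len 319.0
 marker [652.5  35.7] joint 97.8 [21. 18.]
 tin [552.8  35.7] yaw -0.027 in rack [-98.8  28. ] 0.85
[508.52031064  36.12985272  13.98804417] [ 3.1308311   0.01043218 -0.04181815] -0.25407678729052974 [ 0.05614099 -0.6746861   0.80769505]
```

View pics/s8.png

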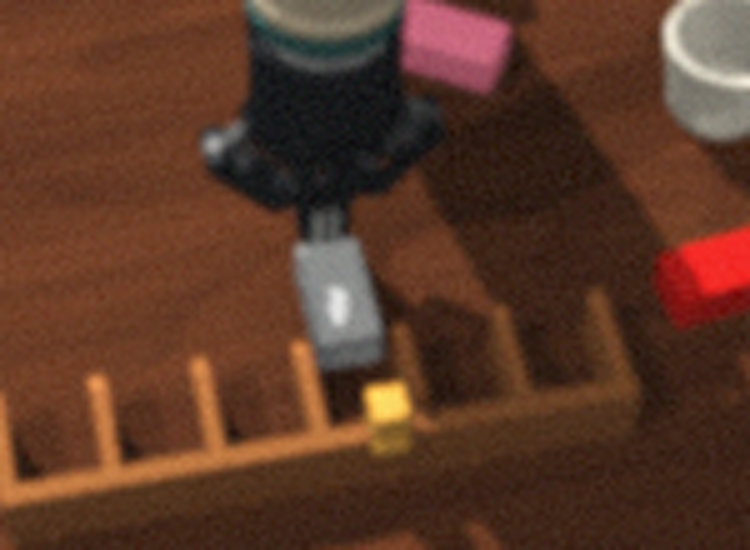

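jog_arm(plan=[{"tx": 0.02, "ty": 0, "tz": 0, "wx": 0, "wy": 0, "wz": 0, "claw": 1}, {"tx": 0.04, "ty": 0, "tz": 0, "wx": 0, "wy": 0, "wz": 0, "claw": 1}, {"tx": 0.06, "ty": 0, "tz": 0, "wx": 0, "wy": 0, "wz": 0, "claw": 1}, {"tx": 0.08, "ty": 0, "tz": 0, "wx": 0, "wy": 0, "wz": 0, "claw": 1}, {"tx": 0.1, "ty": 0, "tz": 0, "wx": 0, "wy": 0, "wz": 0, "claw": 1}, {"tx": 0.12, "ty": 0, "tz": 0, "wx": 0, "wy": 0, "wz": 0, "claw": 1}, {"tx": 0.14, "ty": 0, "tz": 0, "wx": 0, "wy": 0, "wz": 0, "claw": 1}, {"tx": 0.16, "ty": 0, "tz": 0, "wx": 0, "wy": 0, "wz": 0, "claw": 1}, {"tx": 0.175, "ty": 0, "tz": 0, "wx": 0, "wy": 0, "wz": 0, "claw": 1}, {"tx": 0.185, "ty": 0, "tz": 0, "wx": 0, "wy": 0, "wz": 0, "claw": 1}, {"tx": 0.19, "ty": 0, "tz": 0, "wx": 0, "wy": 0, "wz": 0, "claw": 1}])

```text
clock: 13.9
eef_pos: [565.3, 33.7, 13.3]
tool_rot: [3.131, 0.011, -0.042]
force: [-1.8, -0.1, 2.1]
width: 0.3
gripper_force: 1.4
```

jog_arm(plan=[{"tx": 0.005, "ty": 0, "tz": 0, "wx": 0, "wy": 0, "wz": 0, "claw": 1}, {"tx": 0.01, "ty": 0, "tz": 0, "wx": 0, "wy": 0, "wz": 0, "claw": 1}, {"tx": 0.01, "ty": 0, "tz": 0, "wx": 0, "wy": 0, "wz": 0, "claw": 1}])

```text
clock: 14.2
eef_pos: [568.1, 33.6, 13.3]
tool_rot: [3.131, 0.011, -0.042]
force: [-2.3, 0.4, 1.0]
width: -0.1
gripper_force: 1.1
```

jog_arm(plan=[{"tx": 0.005, "ty": 0, "tz": 0, "wx": 0, "wy": 0, "wz": 0, "claw": 1}, {"tx": 0.01, "ty": 0, "tz": 0, "wx": 0, "wy": 0, "wz": 0, "claw": 1}, {"tx": 0.01, "ty": 0, "tz": 0, "wx": 0, "wy": 0, "wz": 0, "claw": 1}])

```text
clock: 14.5
eef_pos: [568.1, 33.5, 13.0]
tool_rot: [3.13, 0.017, -0.041]
force: [-8.0, 0.7, 6.2]
width: -0.0
gripper_force: 3.9
```

jog_arm(plan=[{"tx": 0.007, "ty": 0, "tz": 0, "wx": 0, "wy": 0, "wz": 0, "claw": 1}, {"tx": 0.007, "ty": 0, "tz": 0, "wx": 0, "wy": 0, "wz": 0, "claw": 1}, {"tx": 0.007, "ty": 0, "tz": 0, "wx": 0, "wy": 0, "wz": 0, "claw": 1}])

```text
clock: 14.8
eef_pos: [568.1, 33.4, 12.8]
tool_rot: [3.129, 0.021, -0.041]
force: [-11.4, 0.8, 9.2]
width: -0.2
gripper_force: 5.7
```

jog_arm(plan=[{"tx": -0.03, "ty": 0, "tz": 0, "wx": 0, "wy": 0, "wz": 0, "claw": 1}, {"tx": -0.1, "ty": 0, "tz": 0, "wx": 0, "wy": 0, "wz": 0, "claw": 1}, {"tx": -0.2, "ty": 0, "tz": -0.1, "wx": 0, "wy": 0, "wz": 0, "claw": 1}, {"tx": -0.3, "ty": 0, "tz": -0.4, "wx": 0, "wy": 0, "wz": 0, "claw": 1}, {"tx": -0.3, "ty": 0, "tz": -0.4, "wx": 0, "wy": 0, "wz": 0, "claw": 1}, {"tx": -0.3, "ty": 0, "tz": -0.4, "wx": 0, "wy": 0, "wz": 0, "claw": 1}, {"tx": -0.3, "ty": 0, "tz": -0.4, "wx": 0, "wy": 0, "wz": 0, "claw": 1}, {"tx": -0.3, "ty": 0, "tz": -0.4, "wx": 0, "wy": 0, "wz": 0, "claw": 1}])

```text
clock: 15.6
eef_pos: [485.1, 38.2, 133.7]
tool_rot: [3.131, 0.011, -0.042]
force: [-1.1, -0.4, -0.2]
width: -0.0
gripper_force: 0.0
```

```bash
python3 - <<'E'
from h import *
p=geo('scene');geo('scene');geo('top');geo('top');save(p,'s9.png',(260,150,410,260),5)
s=ctrl.read_state();print(s['eef_pos'],s['force'])
q,u,v=pts(p); o=np.array([650.4,4.]);a=-.043
A=np.array([[np.cos(a),np.sin(a)],[-np.sin(a),np.cos(a)]]); r=(q[:,:2]-o)@A.T
k=(abs(r[:,1]-26)<12)&(r[:,0]>-110)&(r[:,0]<-4)&(q[:,2]>22)&(q[:,2]<34); print(np.percentile(r[k],[1,50,99],0),k.sum())
E
```

```text
scene rack [650.4   4. ] yaw -0.0416 len 319.0
 marker [652.1  35.7] joint 98.2 [21. 17.]
 tin [609.   33.4] yaw -0.32 in rack [-42.6  27.7] 0.57
scene rack [650.4   4.2] yaw -0.0427 len 319.0
 marker [651.9  35.6] joint 98.6 [22. 19.]
 tin [611.9  32.7] yaw -0.335 in rack [-39.7  26.8] 0.72
top rack [644.9   2. ] yaw -0.0415 len 313.0
 marker [646.8  35.2] joint 96.8 [19. 17.]
 tin [607.4  31.1] yaw 0.068 in rack [-38.7  27.5] 0.81
 tin [575.5 363.6] yaw 1.333 in rack [-84.3 358.4] 0.43
top rack [644.9   1.9] yaw -0.0412 len 313.0
 marker [646.8  35.2] joint 96.6 [20. 17.]
 tin [587.2  35. ] yaw 0.191 in rack [-59.   30.7] 0.64
[484.45061575  38.42584449 133.745302  ] [ 0.18358958 -0.72457552  0.75396864]
[[-69.24275153  14.41667208]
 [-46.88753433  24.2183171 ]
 [-15.64633174  37.69047922]] 148
```

View pics/s9.png

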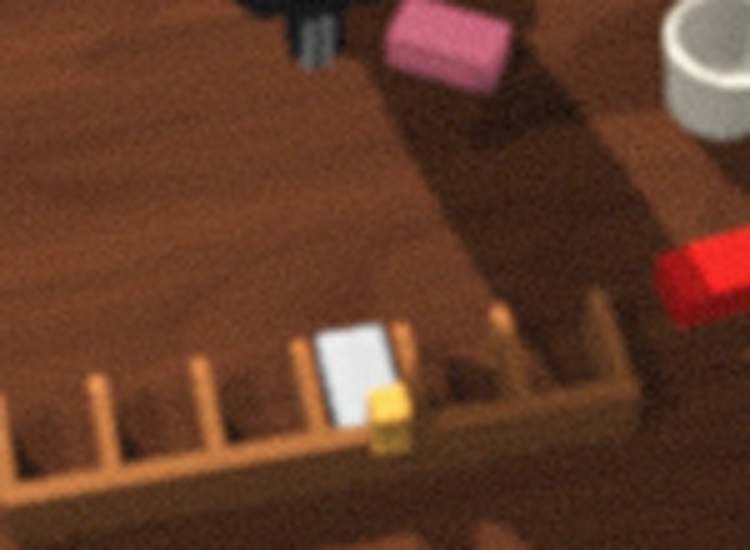

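The tin lies straight in gap 3 against the rail, with its near end about 6 mm out. The marker is over the same gap, and the arm is clear.

```bash
python3 -c "
from cell import ctrl
print(ctrl.finish_job())"
```

```text
the job is handed in; nothing more can be done
None
```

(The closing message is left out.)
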